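Gather an order into the dispensing tray

ROBOT

A 6-joint arm with a two-finger parallel gripper is mounted at the origin on the work surface. World frame = base frame: x ahead of the robot, y to its left, z up, the work surface at z = 0. Lengths are in m, angles in degrees, forces in N, time in s.
With the tool pointing down it reaches from about 0.3 to 0.75 m from the base axis. Payload 8.5 kg.
Tool frame: the origin (TCP) lies on the centre line of the jaws, within the pads' length; the fingertips stand 14 mm ahead of it and the grasp point (between the pads) lies 5 mm behind it; z points along the fingers, y is the direction in which the jaws open and shut (so a half turn about z gives the same grasp; the last joint's range is limited). The gripper opens to 85 mm and grips with 20 to 120 N. Pads are 22 mm wide; open, the fingers measure 114 mm over their backs; the gripper's body (76 mm by 85 mm) begins 54 mm behind the grasp point. The pads swing forward as they close: fully open they stand 13 mm farther back than shut.
Start: joints at [58.596, 21.807, 74.336, -0, 83.858, -12.336], TCP at [0.18, 0.52, 0.245] pointing down, gripper open.
Joint ranges: [-178.18, 178.18], [-50.72, 133.34], [12.68, 142.11], [-81.47, 261.47], [9.98, 163.14], [-165.26, 165.26]. Speed limits (degrees/s): [136.94, 136.94, 180, 180, 180, 180].

INTERFACE

Orientations are given as a 3x3 rotation matrix whose columns are the frame's x, y, z axes.
In Python, from rig import env, optics, order, finder gives the robot as it stands.
- The arm moves only by the tool play_rows, never from a script. Its argument "commands" is a list of rows, each an object of numbers: "grip": the closure, from -1 (fully open) to 1 (shut); "x", "y", "z": the shift along the tool's x, y, z in m; "rx", "ry", "rz": the turn, a rotation vector about the tool's x, y, z in rad. A call has 1 to 12 rows; each row shifts and turns the commanded pose from where the row before left it, along the tool's axes as they then stand; what a row does not reach is not made up. A row lasts 1/8 s, in which the tool goes at most 62.5 mm and 10.7 degrees, less where a joint would pass 70% of its speed; a pose out of reach is approached as far as the arm can. A call is refused whole if a number of a shift passes 0.0625 or a number of a turn 0.188, either way. A call with a gripper value outside its range is refused whole. The fingers move at their own pace and stop on an object; "squeeze" is the grip in N (left out, the last holds). Time passes only in rows, so rows that do not move let the fingers close. It gives the time, the measured TCP pose, the force and the opening at its end, in the units of the state.
- env.observe(): the state, without advancing time (a new reading comes with each control period).
- optics.get_image(name): name is "scene" or "top" or "wrist"; returns a dict with "color" (420x560x3 uint8, blue, green, red), "range_z" (420x560 float32, m along the optical axis (not along the pixel's ray), 0 where there is no reading), "fov_y" (degrees; the focal length in pixels is half the picture's height over the tangent of half this angle, whatever the lens; pixels are square), "cx", "cy" (the principal point, pixels), "dist_coeffs" ([k1, k2, p1, p2, k3] as OpenCV has them; the pictures are not rectified), "cam_to_world" (4x4, takes a point from camera to world coordinates). Camera axes: x right, y down, z forward; pixel columns grow to the right and rows downward; lengths in m; the calibration is good to about 2 mm. A picture is of the moment at which its call begins.
- order.close_job(): hands the job in, once; it reports no verdict.
Trained networks look in the newest picture that a camera, given by its name, has taken for a name from the list of things; names that differ only in an ending like _2 or _b are one class to them, and where a whole thing is asked for, a point or a joint stands for the part that bears it (a point fixed in the world has none). Each returns a list of dicts, best first, with "conf" (0 to 1); they miss things now and then, are a little off and sometimes report something else, mostly with a low value. They report only what shows in the picture. A call takes as long as a camera call. They do not tell look-alikes from the thing itself.
- finder.boxes_of(camera, thing): "point" ([x, y, z] in m, in world coordinates, good to about 4 mm: the middle of the surface that is visible of it).
The state is a dict: "time_s": time; "q": joint angles; "qvel": joint speeds; "joint_efforts": joint torques, N m; "position": TCP position; "tool_rot": TCP orientation; "ft_force": force on the tool from outside, world axes, zero at the start; "wrist_torque": the same for the moment, N m; "grip_width": finger opening in m.
Only numpy, scipy, OpenCV 4.12 (cv2) and the standard library are available. Lean on these libraries where they do the work, as an engineer would, in place of code of your own. Each camera call takes 0.05 s, during which the arm holds its last target.

TASK

Gather the order into the black tray: stand each of the three capped bottles upright in the ring made for its size (the smallest ring it fits into), and lay the oblong board carton flat and lengthways in the rectangular frame, everything resting on the tray floor. Set each thing down gently, never dropping it, and leave the two open, capless bottles standing where they are.

Things in the scene. Friction and masses are not known exactly. Their poses are not given: they have to be found in the camera images.
- large_bottle: Closed white plastic large bottle with a white screw cap and a blank paper label, standing upright: body 62 mm in diameter, straight-sided from the bottom up to 72 mm, then a shoulder and a cap 48 mm in diameter; 100 mm tall in all, about 180 g. Origin at the centre of its underside, z up; it is round, so its yaw means nothing. Can be gripped across the straight side.
- medium_bottle: Closed white plastic medium bottle with a white screw cap and a blank paper label, standing upright: body 47 mm in diameter, straight-sided from the bottom up to 58 mm, then a shoulder and a cap 38 mm in diameter; 84 mm tall in all, about 100 g. Origin at the centre of its underside, z up; it is round, so its yaw means nothing. Can be gripped across the straight side.
- small_bottle: Closed white plastic small bottle with a white screw cap and a blank paper label, standing upright: body 32 mm in diameter, straight-sided from the bottom up to 43 mm, then a shoulder and a cap 27 mm in diameter; 68 mm tall in all, about 45 g. Origin at the centre of its underside, z up; it is round, so its yaw means nothing. Can be gripped across the straight side.
- carton: Closed oblong medicine carton of white board with a narrow blue band near one end, 42 mm (its x) by 88 mm (its y) and 55 mm tall, about 90 g, lying on the counter. Origin at the centre of its underside, z up. Can be gripped across its 42 mm width.
- open_large: Look-alike that does not belong to the order: the same white labelled large body, 62 mm in diameter, but without a cap, with an open neck (dark hole, 40 mm across outside) at the top; 86 mm tall, standing upright, light. Origin at the centre of its underside, z up. Leave it.
- open_medium: Look-alike that does not belong to the order: the same white labelled medium body, 47 mm in diameter, but without a cap, with an open neck (dark hole, 31 mm across outside) at the top; 72 mm tall, standing upright, light. Origin at the centre of its underside, z up. Leave it.
- large_ring: Aluminium holder ring for the large bottle, fixed in the shallow black tray: inner diameter 77 mm, wall 4 mm, 14 mm tall, no bottom. Origin at its centre on the tray floor (4 mm above the counter), z up; a bottle standing home has its origin here. The tray (208 x 244 mm, wall 5 mm thick, 14 mm tall) has four holders in a 2 x 2 grid, 100 by 115 mm apart; which is in which quarter varies.
- medium_ring: Aluminium holder ring for the medium bottle, fixed in the shallow black tray: inner diameter 60 mm, wall 4 mm, 14 mm tall, no bottom. Origin at its centre on the tray floor (4 mm above the counter), z up; a bottle standing home has its origin here. The tray (208 x 244 mm, wall 5 mm thick, 14 mm tall) has four holders in a 2 x 2 grid, 100 by 115 mm apart; which is in which quarter varies.
- small_ring: Aluminium holder ring for the small bottle, fixed in the shallow black tray: inner diameter 45 mm, wall 4 mm, 14 mm tall, no bottom. Origin at its centre on the tray floor (4 mm above the counter), z up; a bottle standing home has its origin here. The tray (208 x 244 mm, wall 5 mm thick, 14 mm tall) has four holders in a 2 x 2 grid, 100 by 115 mm apart; which is in which quarter varies.
- carton_frame: Rectangular aluminium frame for the carton, fixed on the floor of the same tray: inside 57 mm (its x) by 103 mm (its y), wall 3.5 mm, 14 mm tall, open at the bottom. Origin at its centre on the tray floor, z up; the carton goes in with its long side along the frame's long side, either way round.
Mind the look-alikes: they are no part of the job. Leave any red or turquoise look-alike of the carton alone.

How it is judged:
By the outcome, as a careful person would: the job done as asked, in the order asked, and still so for the second after the job is handed in, with the robot touching nothing.
It also fails if it takes over 120 s, if anything falls off the work surface, if the arm or the gripper's body presses on something with over 40 N, if the wrist force passes 120 N, or if a joint passes its speed limit or range.

## Working session

There is one attempt and no reset: what is moved stays moved. The work goes in short steps, Python scripts to look and compute and a tool call to move; the robot and the scene stay as the last step left them, time stands still between calls to the robot, and variables do not carry over. Pictures are saved under pics/ and viewed, and the job is handed in when it is done.

Besides the shell and the picture viewer there is one more tool, called by a JSON object that holds its "name" and its "arguments", one argument or row to a line. play_rows: Moves the arm, as the interface text tells. Its arguments: {"type":"object","properties":{"commands":{"type":"array"},"squeeze":{"type":"number"}},"required":["commands"]}

```bash
ls; mkdir -p pics; python3 - <<'E'
from rig import env, optics, order, finder
import cv2,numpy as np
s=env.observe();print(s)
for n in ["scene","top"]:
    im=optics.get_image(n);cv2.imwrite(f"pics/{n}0.png",im["color"])
    print(n,im["fov_y"],im["cx"],im["cy"],im["dist_coeffs"],np.round(im["cam_to_world"],3).tolist())
    for t in ["large_bottle","medium_bottle","small_bottle","carton","open_large","open_medium","large_ring","medium_ring","small_ring","carton_frame"]:
        print(t,[(np.round(d["point"],3).tolist(),round(d["conf"],2)) for d in finder.boxes_of(n,t)])
E
```

```text
pics
{'time_s': 0.0, 'q': array([ 5.85951983e+01,  2.18423362e+01,  7.43854883e+01,  5.11689574e-04,
        8.38595988e+01, -1.23370245e+01]), 'qvel': array([-0.10181633,  0.06082789,  0.02567723,  0.00031018, -0.08001291,
        0.04450065]), 'joint_efforts': array([ 2.61298928e-04, -4.48453152e+01, -2.31278586e+01, -8.60944510e-05,
        4.79610186e-03,  1.59475752e-05]), 'position': array([0.17953927, 0.51957397, 0.24469483]), 'tool_rot': array([[-9.45132339e-01,  3.26686726e-01, -8.02656407e-04],
       [ 3.26687541e-01,  9.45131508e-01, -1.29767412e-03],
       [ 3.34682952e-04, -1.48869162e-03, -9.99998836e-01]]), 'ft_force': array([-0.0699844 , -0.13297933,  0.89882707]), 'wrist_torque': array([ 0.01901551, -0.05560087,  0.03905542]), 'grip_width': 0.08549376213048299}
scene 55.41326091189526 278.19946552682785 212.253772637834 [0.00823229 0.         0.         0.         0.        ] [[-0.402, 0.557, -0.727, 1.314], [0.916, 0.24, -0.322, 0.283], [-0.005, -0.795, -0.607, 0.702], [0.0, 0.0, 0.0, 1.0]]
large_bottle [([0.6, -0.24, 0.067], 0.56), ([0.464, -0.227, 0.049], 0.32)]
[... 595 characters left out ...]
0.          0.          0.          0.        ] [[-0.003, -0.996, 0.089, 0.366], [-1.0, 0.004, 0.013, -0.081], [-0.013, -0.089, -0.996, 1.424], [0.0, 0.0, 0.0, 1.0]]
large_bottle [([0.58, -0.251, 0.1], 0.6), ([0.445, -0.238, 0.084], 0.38)]
medium_bottle [([0.446, -0.239, 0.086], 0.53)]
small_bottle []
carton [([0.618, -0.437, 0.056], 0.93), ([0.511, -0.521, 0.051], 0.87), ([0.505, -0.379, 0.054], 0.86), ([0.387, -0.407, 0.053], 0.82)]
open_large [([0.608, 0.26, 0.067], 0.8)]
open_medium [([0.511, 0.385, 0.056], 0.58)]
large_ring [([0.478, -0.039, 0.017], 0.47)]
medium_ring [([0.594, 0.063, 0.015], 0.65)]
small_ring [([0.575, -0.047, 0.016], 0.58)]
carton_frame [([0.495, 0.077, 0.015], 0.72)]
```

View pics/scene0.png

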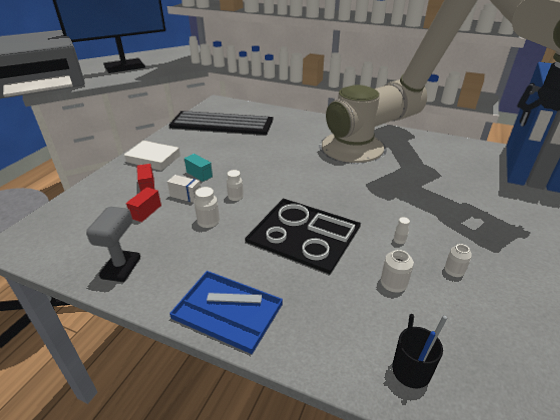

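View pics/top0.png

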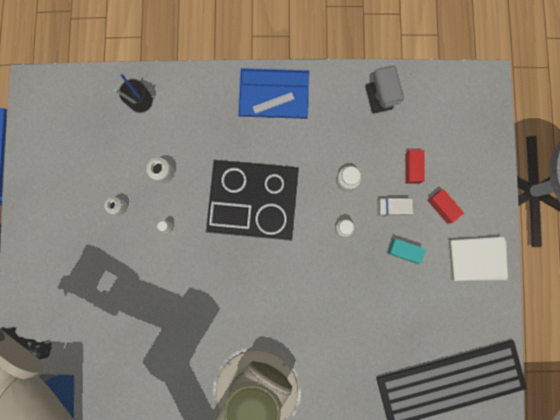

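The top view shows these things:
- **Capped bottles:** large at (349,177), medium at (345,228) and small at (164,226).
- **Open look-alikes:** dark necks at (160,168) and (116,205). Leave these.
- **Carton:** white with a blue band at (396,206). The red (415,165), red (446,205) and turquoise (407,250) ones are look-alikes.

The rings and the frame are at (271,219) large, (233,180) medium, (275,184) small and (231,215) frame. Next I'll measure them precisely and confirm with a crop.

```bash
cat > h.py <<'E'
from rig import env, optics, order, finder
import cv2,numpy as np
def cloud(im):
    H,W=im["range_z"].shape;f=H/2/np.tan(np.radians(im["fov_y"]/2))
    K=np.array([[f,0,im["cx"]],[0,f,im["cy"]],[0,0,1]])
    u,v=np.meshgrid(np.arange(W),np.arange(H))
    p=cv2.undistortPoints(np.stack([u,v],-1).reshape(-1,1,2).astype(np.float64),K,np.array(im["dist_coeffs"],float)).reshape(H,W,2)
    z=im["range_z"];c=np.stack([p[...,0]*z,p[...,1]*z,z],-1)
    T=np.array(im["cam_to_world"]);return c@T[:3,:3].T+T[:3,3]
def rect(P):
    return cv2.minAreaRect(P[:,:2].astype(np.float32))
def circ(P):
    A=np.c_[2*P[:,:2],np.ones(len(P))];s=np.linalg.lstsq(A,(P[:,:2]**2).sum(1),rcond=None)[0]
    return s[:2],np.sqrt(s[2]+s[:2]@s[:2])
E
python3 - <<'E'
from h import *
for n in ["top","scene"]:
    im=optics.get_image(n);W=cloud(im);ok=im["range_z"]>0
    t=(ok&(abs(W[...,0]-.3)<.05)&(abs(W[...,1]+.2)<.1));print(n,"table z",np.median(W[t][:,2]))
    for name,x,y,r,zt in [("large",.58,-.25,.06,.1),("medium",.446,-.239,.06,.084),("small",.44,.255,.06,.068),("open_l",.608,.26,.06,.086),("open_m",.511,.385,.06,.072),("carton",.505,-.379,.065,.055)]:
        m=ok&(np.hypot(W[...,0]-x,W[...,1]-y)<r)
        P=W[m&(W[...,2]>.01)]; Q=P[P[:,2]>zt-.007]
        print(name,len(P),len(Q),"zmax",P[:,2].max().round(4) if len(P) else None,"medtop",np.median(Q[:,2]).round(4) if len(Q) else None, "cent",Q.mean(0).round(4) if len(Q) else None,"rect",np.round(np.hstack([np.ravel(q) for q in rect(Q)]),4) if len(Q)>5 else "")
    for name,x,y,R in [("LR",.478,-.039,.065),("MR",.594,.064,.052),("SR",.576,-.049,.04)]:
        m=ok&(np.hypot(W[...,0]-x,W[...,1]-y)<R)&(W[...,2]>.0135)&(W[...,2]<.03)
        Q=W[m];print(name,len(Q),circ(Q),rect(Q),np.median(Q[:,2]))
    m=ok&(abs(W[...,0]-.495)<.048)&(abs(W[...,1]-.077)<.063)&(W[...,2]>.0125)
    Q=W[m];print("frame",len(Q),rect(Q),np.median(Q[:,2]))
im=optics.get_image("top")["color"]
cv2.imwrite("pics/crop.png",np.vstack([cv2.resize(im[140:260,90:310],(660,360)[:2]),]) )
cv2.imwrite("pics/crop2.png",np.hstack([cv2.resize(im[145:275,320:490],None,fx=3,fy=3,interpolation=2)]))
E
```

```text
top table z 0.0005896059767257489
large 487 256 zmax 0.1101 medtop 0.1006 cent [ 0.5842 -0.2558  0.1005] rect [ 5.8420e-01 -2.5510e-01  4.5700e-02  4.5800e-02  8.8496e+01]
medium 269 159 zmax 0.0922 medtop 0.0844 cent [ 0.4476 -0.2427  0.0843] rect [ 0.4479 -0.2427  0.0357  0.0365 24.263 ]
small 138 69 zmax 0.0763 medtop 0.0697 cent [0.4541 0.2521 0.0691] rect [4.5410e-01 2.5170e-01 2.5300e-02 2.2900e-02 2.3516e+01]
open_l 512 139 zmax 0.0919 medtop 0.083 cent [0.6099 0.2647 0.0836] rect [0.611  0.2667 0.0479 0.0546 7.2864]
open_m 309 87 zmax 0.0768 medtop 0.0699 cent [0.5122 0.3916 0.0699] rect [5.11900e-01 3.94300e-01 3.64000e-02 3.87000e-02 8.95681e+01]
carton 562 488 zmax 0.0639 medtop 0.0557 cent [ 0.5058 -0.3827  0.0557] rect [ 0.5058 -0.3841  0.042   0.0878  0.5656]
LR 188 (array([ 0.47295154, -0.03709359]), np.float64(0.0470036024443154)) ((0.46888643503189087, -0.03285080939531326), (0.1262853592634201, 0.10307874530553818), 58.94777297973633) 0.01802346928633558
MR 129 (array([0.59600214, 0.06373324]), np.float64(0.03617050146791941)) ((0.5978839993476868, 0.063481330871582
[... 1287 characters left out ...]
oat64(0.04484974866751525)) ((0.474812775850296, -0.038914650678634644), (0.09345950931310654, 0.12825562059879303), 0.8011552095413208) 0.01572390429098408
MR 119 (array([0.59392385, 0.06424902]), np.float64(0.03298212630157087)) ((0.599550724029541, 0.06445461511611938), (0.06554225832223892, 0.08803846687078476), 87.60697937011719) 0.015781182429921548
SR 74 (array([ 0.57931666, -0.04926319]), np.float64(0.024413918615459867)) ((0.5791588425636292, -0.04911686107516289), (0.051126979291439056, 0.05203229561448097), 49.61350631713867) 0.01626587435217025
frame 216 ((0.48944810032844543, 0.07910987734794617), (0.12068109959363937, 0.08828036487102509), 83.4429931640625) 0.015233372944321089
```

```bash
python3 - <<'E'
import cv2,numpy as np
im=cv2.imread("pics/scene0.png")
a=cv2.resize(im[150:300,120:270],(400,400),interpolation=2);b=cv2.resize(im[200:300,370:480],(440,400),interpolation=2)
cv2.imwrite("pics/crop3.png",np.hstack([a,b[:,:400]]))
E
```

```text
(no output)
```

View pics/crop3.png

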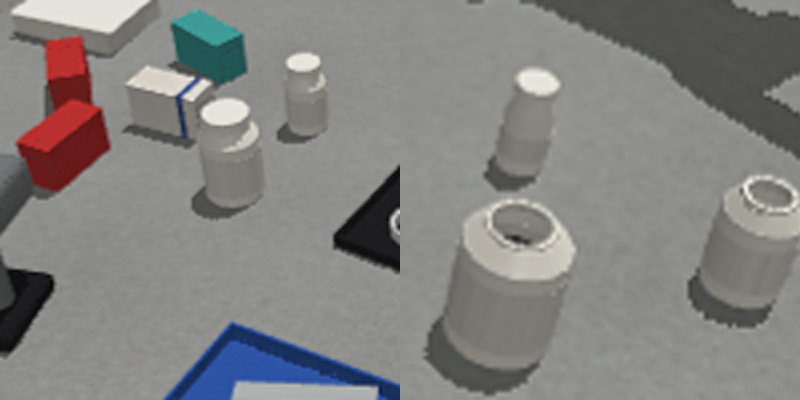

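View pics/crop.png

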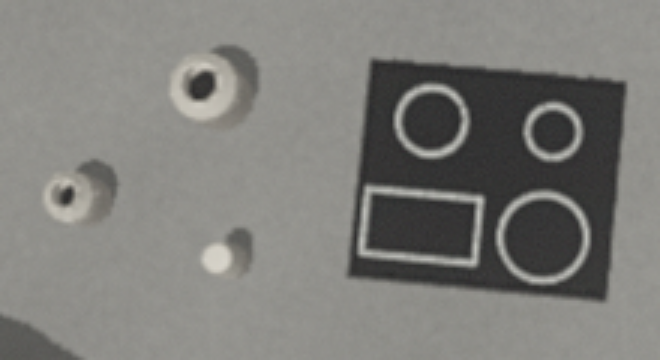

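```bash
cat > ring.py <<'E'
from h import *
from scipy.optimize import least_squares
res={}
for n in ["top","scene"]:
    im=optics.get_image(n);W=cloud(im)
    T=np.array(im["cam_to_world"]);o=T[:3,3]
    d=W-o; t=(0.018-o[2])/d[...,2]; X=o+d*t[...,None]   # ray onto plane z=.018
    g=im["color"].max(2)
    tray=(abs(X[...,0]-.535)<.14)&(abs(X[...,1]-.015)<.15)
    dark=tray&(im["color"].max(2)<70)
    hull=cv2.convexHull(np.argwhere(dark)[:,::-1].astype(np.int32));mask=np.zeros(g.shape,np.uint8)
    lab,k=cv2.connectedComponents(dark.astype(np.uint8))[:2]
    b=max(range(1,lab),key=lambda i:(k==i).sum());hull=cv2.convexHull(np.argwhere(k==b)[:,::-1].astype(np.int32))
    cv2.fillConvexPoly(mask,hull,1);mask=cv2.erode(mask,np.ones((3,3)))
    nl,L=cv2.connectedComponents(((g>120)&(mask>0)).astype(np.uint8))
    print(n)
    for i in range(1,nl):
        Q=X[L==i]
        if len(Q)<25: continue
        r=rect(Q); c=circ(Q); print(len(Q),"rect",np.round(np.hstack([np.ravel(q) for q in r]),4),"circ",np.round(c[0],4),round(c[1],4))
E
python3 ring.py
```

```text
top
 ** On entry to DLASCL parameter number  4 had an illegal value
 ** On entry to DLASCL parameter number  4 had an illegal valuering.py:7: RuntimeWarning: divide by zero encountered in divide
  d=W-o; t=(0.018-o[2])/d[...,2]; X=o+d*t[...,None]   # ray onto plane z=.018
ring.py:7: RuntimeWarning: invalid value encountered in multiply
  d=W-o; t=(0.018-o[2])/d[...,2]; X=o+d*t[...,None]   # ray onto plane z=.018
Traceback (most recent call last):
  File "ring.py", line 20, in <module>
    r=rect(Q); c=circ(Q); print(len(Q),"rect",np.round(np.hstack([np.ravel(q) for q in r]),4),"circ",np.round(c[0],4),round(c[1],4))
                 ~~~~^^^
  File "h.py", line 13, in circ
    A=np.c_[2*P[:,:2],np.ones(len(P))];s=np.linalg.lstsq(A,(P[:,:2]**2).sum(1),rcond=None)[0]
                                         ~~~~~~~~~~~~~~~^^^^^^^^^^^^^^^^^^^^^^^^^^^^^^^^^^
numpy.linalg.LinAlgError: SVD did not converge in Linear Least Squares
```

```bash
sed -i 's/W=cloud(im)$/im["range_z"]=np.ones_like(im["range_z"]);W=cloud(im)/' ring.py; python3 ring.py
```

```text
top
172 rect [0.5863 0.0639 0.0685 0.0651 0.1988] circ [0.5868 0.064 ] 0.0318
135 rect [ 5.75700e-01 -5.03000e-02  5.07000e-02  5.40000e-02  8.97733e+01] circ [ 0.5757 -0.0501] 0.0244
296 rect [4.87700e-01 7.40000e-02 1.13400e-01 6.74000e-02 8.45162e+01] circ [0.4874 0.074 ] 0.0483
220 rect [ 4.75600e-01 -4.03000e-02  8.53000e-02  8.51000e-02  4.48219e+01] circ [ 0.4762 -0.0406] 0.0404
scene
181 rect [ 0.4845 -0.0379  0.0919  0.082  23.3562] circ [ 0.485  -0.0386] 0.0401
325 rect [4.96300e-01 7.36000e-02 1.11500e-01 7.51000e-02 8.37904e+01] circ [0.4959 0.0749] 0.0453
116 rect [ 0.5842 -0.0491  0.0567  0.0504 23.3591] circ [ 0.5831 -0.0485] 0.0246
187 rect [ 0.5936  0.0647  0.0744  0.0665 23.3859] circ [0.5946 0.0653] 0.0317
```

{"name": "play_rows", "arguments": {
  "commands": [
    {"rz":0.177,"grip":-1},
    {"rz":0.177},
    {"rz":0.177},
    {"rz":0.177},
    {"rz":0.177},
    {"rz":0.177},
    {"rz":0.176},
    {},
    {}
  ]
}}

```text
invalid input at $.commands[0]: expected keys grip, x, y, z, rx, ry, rz
```

{"name": "play_rows", "arguments": {
  "commands": [
    {"grip":-1,"x":0,"y":0,"z":0,"rx":0,"ry":0,"rz":0.177},
    {"grip":-1,"x":0,"y":0,"z":0,"rx":0,"ry":0,"rz":0.177},
    {"grip":-1,"x":0,"y":0,"z":0,"rx":0,"ry":0,"rz":0.177},
    {"grip":-1,"x":0,"y":0,"z":0,"rx":0,"ry":0,"rz":0.177},
    {"grip":-1,"x":0,"y":0,"z":0,"rx":0,"ry":0,"rz":0.177},
    {"grip":-1,"x":0,"y":0,"z":0,"rx":0,"ry":0,"rz":0.177},
    {"grip":-1,"x":0,"y":0,"z":0,"rx":0,"ry":0,"rz":0.176},
    {"grip":-1,"x":0,"y":0,"z":0,"rx":0,"ry":0,"rz":0}
  ],
  "squeeze": 35
}}

```text
time_s: 2.4
position: [0.1797, 0.5198, 0.2453]
tool_rot: [[-0.002, 1.0, -0.0], [1.0, 0.002, -0.0], [-0.0, -0.0, -1.0]]
ft_force: [0.2, -0.5, 0.1]
grip_width: 0.0854
```

{"name": "play_rows", "arguments": {
  "commands": [
    {"grip":-1,"x":-0.0464,"y":0.0318,"z":0,"rx":0,"ry":0,"rz":0},
    {"grip":-1,"x":-0.0464,"y":0.0318,"z":0,"rx":0,"ry":0,"rz":0},
    {"grip":-1,"x":-0.0464,"y":0.0318,"z":0,"rx":0,"ry":0,"rz":0},
    {"grip":-1,"x":-0.0464,"y":0.0318,"z":0,"rx":0,"ry":0,"rz":0},
    {"grip":-1,"x":-0.0464,"y":0.0318,"z":0,"rx":0,"ry":0,"rz":0},
    {"grip":-1,"x":-0.0464,"y":0.0318,"z":0,"rx":0,"ry":0,"rz":0},
    {"grip":-1,"x":-0.0464,"y":0.0318,"z":0,"rx":0,"ry":0,"rz":0},
    {"grip":-1,"x":-0.0464,"y":0.0318,"z":0,"rx":0,"ry":0,"rz":0},
    {"grip":-1,"x":-0.0464,"y":0.0318,"z":0,"rx":0,"ry":0,"rz":0},
    {"grip":-1,"x":-0.0464,"y":0.0318,"z":0,"rx":0,"ry":0,"rz":0},
    {"grip":-1,"x":-0.0464,"y":0.0318,"z":0,"rx":0,"ry":0,"rz":0},
    {"grip":-1,"x":0,"y":0,"z":0,"rx":0,"ry":0,"rz":0}
  ]
}}

```text
time_s: 3.9
position: [0.5309, 0.0065, 0.2446]
tool_rot: [[0.0, 1.0, -0.0], [1.0, -0.0, -0.0], [-0.0, -0.0, -1.0]]
ft_force: [-1.1, 0.0, 0.2]
grip_width: 0.0853
```

```bash
python3 - <<'E'
from h import *
s=env.observe();print(s["position"],s["q"])
im=optics.get_image("wrist");cv2.imwrite("pics/w1.png",im["color"]);print(np.round(im["cam_to_world"],3),im["fov_y"],im["dist_coeffs"])
E
```

```text
[0.53093224 0.006476   0.24463339] [-1.20764026e+01  1.99306722e+01  7.73963730e+01 -2.08478233e-02
  8.26871309e+01 -1.20682460e+01]
[[ 1.    -0.001 -0.001  0.531]
 [-0.001 -0.955 -0.296  0.081]
 [-0.001  0.296 -0.955  0.374]
 [ 0.     0.     0.     1.   ]] 60.237774519050106 [-0.07024018  0.          0.          0.          0.        ]
```

View pics/w1.png

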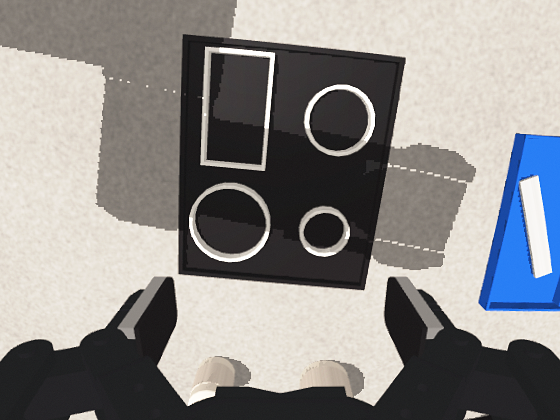

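The wrist view shows the whole tray: frame (238,108), medium ring (340,120), large ring (230,222), small ring (325,231). Next I'll measure them.

```bash
cat > wr.py <<'E'
from h import *
im=optics.get_image("wrist");R=im["range_z"].copy();Wd=cloud(im)
im["range_z"]=np.ones_like(R);W=cloud(im);o=np.array(im["cam_to_world"])[:3,3];d=W-o
X=o+d*((0.018-o[2])/d[...,2])[...,None]
g=im["color"].max(2)
nl,L=cv2.connectedComponents(((g>110)).astype(np.uint8))
for i in range(1,nl):
    Q=X[L==i]
    if 300<len(Q)<8000:
        r=rect(Q); c=circ(Q); print(len(Q),"rect",np.round(np.hstack([np.ravel(q) for q in r]),4),"circ",np.round(c[0],4),round(c[1],4),"z",np.round(np.percentile(Wd[L==i][:,2],[20,50,80,95]),4))
m=(R>0)&(Wd[...,2]<.03)&(Wd[...,1]>.14);print("table",np.median(Wd[m][:,2]))
E
python3 wr.py
```

```text
2021 rect [4.88500e-01 7.38000e-02 1.10900e-01 6.49000e-02 8.44691e+01] circ [0.4898 0.0742] 0.0477 z [0.0113 0.018  0.0189 0.0196]
1213 rect [0.5873 0.064  0.0679 0.066  0.4782] circ [0.5871 0.0643] 0.0313 z [0.0127 0.0178 0.0187 0.0195]
1536 rect [ 4.77100e-01 -3.96000e-02  8.70000e-02  8.39000e-02  8.95206e+01] circ [ 0.4781 -0.039 ] 0.0398 z [0.0105 0.0176 0.0187 0.0195]
908 rect [ 0.5768 -0.0492  0.0528  0.056   0.9486] circ [ 0.5761 -0.0485] 0.0242 z [0.0095 0.0175 0.0187 0.0195]
table 0.0004476340311284077
```

{"name": "play_rows", "arguments": {
  "commands": [
    {"grip":-1,"x":-0.0524,"y":0.0107,"z":0,"rx":0,"ry":0,"rz":0},
    {"grip":-1,"x":-0.0524,"y":0.0107,"z":0,"rx":0,"ry":0,"rz":0},
    {"grip":-1,"x":-0.0524,"y":0.0107,"z":0,"rx":0,"ry":0,"rz":0},
    {"grip":-1,"x":-0.0524,"y":0.0107,"z":0,"rx":0,"ry":0,"rz":0},
    {"grip":-1,"x":-0.0524,"y":0.0107,"z":0,"rx":0,"ry":0,"rz":0},
    {"grip":-1,"x":0,"y":0,"z":0,"rx":0,"ry":0,"rz":0},
    {"grip":-1,"x":0,"y":0,"z":0,"rx":0,"ry":0,"rz":0}
  ]
}}

```text
time_s: 4.88
position: [0.5829, -0.251, 0.2455]
tool_rot: [[-0.002, 1.0, -0.0], [1.0, 0.002, 0.001], [0.001, -0.0, -1.0]]
ft_force: [0.0, 0.5, -0.1]
grip_width: 0.0853
```

```bash
python3 - <<'E'
from h import *
s=env.observe();print(s["position"],s["time_s"])
im=optics.get_image("wrist");cv2.imwrite("pics/w2.png",im["color"]);W=cloud(im);ok=im["range_z"]>0
for n,x,y,r,z in [("L",.585,-.2555,.05,.1),("M",.448,-.243,.05,.084),("C",.506,-.3835,.07,.055)]:
    m=ok&(np.hypot(W[...,0]-x,W[...,1]-y)<r)&(abs(W[...,2]-z)<.006);Q=W[m]
    if len(Q)>20: print(n,len(Q),rect(Q),np.median(Q[:,2]))
E
```

```text
[ 0.58293038 -0.25098696  0.24550769] 4.875
L 2769 ((0.5861446261405945, -0.2560671865940094), (0.04716593772172928, 0.04705794155597687), 79.40209197998047) 0.10049876363083499
M 1593 ((0.45027023553848267, -0.24322503805160522), (0.03721768036484718, 0.03697703033685684), 23.81208610534668) 0.08441424009998849
C 3193 ((0.5077112913131714, -0.3840998709201813), (0.04261058196425438, 0.08957153558731079), 0.6301632523536682) 0.055525158671989594
```

View pics/w2.png

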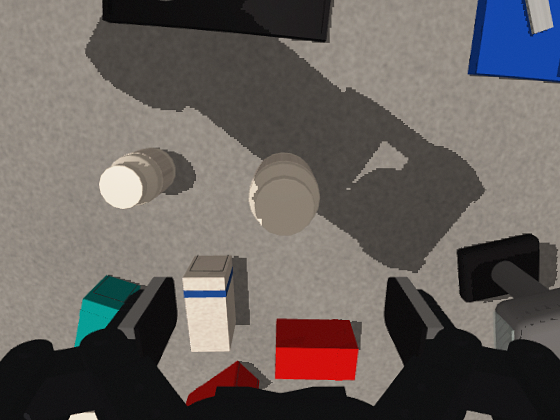

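The wrist image shows the capped large bottle at (285,200), with the medium bottle at (125,185) and the blue-banded carton at (212,305). The positions agree with the top camera within 2 mm. Descending on the large bottle.

{"name": "play_rows", "arguments": {
  "commands": [
    {"grip":-1,"x":-0.005,"y":0.0028,"z":0.035,"rx":0,"ry":0,"rz":0},
    {"grip":-1,"x":0,"y":0,"z":0.045,"rx":0,"ry":0,"rz":0},
    {"grip":-1,"x":0,"y":0,"z":0.045,"rx":0,"ry":0,"rz":0},
    {"grip":-1,"x":0,"y":0,"z":0.04,"rx":0,"ry":0,"rz":0},
    {"grip":-1,"x":0,"y":0,"z":0.03,"rx":0,"ry":0,"rz":0},
    {"grip":-1,"x":0,"y":0,"z":0,"rx":0,"ry":0,"rz":0},
    {"grip":-1,"x":0,"y":0,"z":0,"rx":0,"ry":0,"rz":0}
  ]
}}

```text
time_s: 5.8
position: [0.5866, -0.2571, 0.0522]
tool_rot: [[-0.001, 1.0, 0.002], [1.0, 0.001, -0.001], [-0.001, 0.002, -1.0]]
ft_force: [-0.1, -0.4, -0.2]
grip_width: 0.0851
```

{"name": "play_rows", "arguments": {
  "commands": [
    {"grip":-0.3,"x":0,"y":0,"z":0,"rx":0,"ry":0,"rz":0},
    {"grip":0,"x":0,"y":0,"z":0,"rx":0,"ry":0,"rz":0},
    {"grip":1,"x":0,"y":0,"z":0,"rx":0,"ry":0,"rz":0},
    {"grip":1,"x":0,"y":0,"z":0,"rx":0,"ry":0,"rz":0},
    {"grip":1,"x":0,"y":0,"z":0,"rx":0,"ry":0,"rz":0},
    {"grip":1,"x":0,"y":0,"z":0,"rx":0,"ry":0,"rz":0}
  ],
  "squeeze": 35
}}

```text
time_s: 6.55
position: [0.5862, -0.2577, 0.0521]
tool_rot: [[-0.0, 1.0, 0.002], [1.0, 0.0, -0.001], [-0.001, 0.002, -1.0]]
ft_force: [-2.0, 2.3, 6.1]
grip_width: 0.0609
```

{"name": "play_rows", "arguments": {
  "commands": [
    {"grip":1,"x":0,"y":0,"z":-0.01,"rx":0,"ry":0,"rz":0},
    {"grip":1,"x":0,"y":0,"z":-0.03,"rx":0,"ry":0,"rz":0},
    {"grip":1,"x":0,"y":0,"z":-0.04,"rx":0,"ry":0,"rz":0},
    {"grip":1,"x":0,"y":0,"z":-0.03,"rx":0,"ry":0,"rz":0},
    {"grip":1,"x":0,"y":0,"z":-0.02,"rx":0,"ry":0,"rz":0},
    {"grip":1,"x":0,"y":0,"z":0,"rx":0,"ry":0,"rz":0},
    {"grip":1,"x":0,"y":0,"z":0,"rx":0,"ry":0,"rz":0}
  ]
}}

```text
time_s: 7.42
position: [0.5854, -0.2573, 0.1794]
tool_rot: [[0.0, 1.0, -0.001], [1.0, -0.0, 0.001], [0.001, -0.001, -1.0]]
ft_force: [0.6, 0.1, -2.0]
grip_width: 0.0608
```

{"name": "play_rows", "arguments": {
  "commands": [
    {"grip":1,"x":0.02,"y":-0.01,"z":0,"rx":0,"ry":0,"rz":0},
    {"grip":1,"x":0.04,"y":-0.02,"z":0,"rx":0,"ry":0,"rz":0},
    {"grip":1,"x":0.046,"y":-0.023,"z":0,"rx":0,"ry":0,"rz":0},
    {"grip":1,"x":0.046,"y":-0.023,"z":0,"rx":0,"ry":0,"rz":0},
    {"grip":1,"x":0.04,"y":-0.02,"z":0,"rx":0,"ry":0,"rz":0},
    {"grip":1,"x":0.024,"y":-0.012,"z":0,"rx":0,"ry":0,"rz":0},
    {"grip":1,"x":0,"y":0,"z":0,"rx":0,"ry":0,"rz":0},
    {"grip":1,"x":0,"y":0,"z":0,"rx":0,"ry":0,"rz":0}
  ]
}}

```text
time_s: 8.43
position: [0.478, -0.0421, 0.1799]
tool_rot: [[0.0, 1.0, -0.0], [1.0, -0.0, -0.0], [-0.0, -0.0, -1.0]]
ft_force: [-0.4, 0.1, -1.8]
grip_width: 0.061
```

```bash
python3 - <<'E'
from h import *
s=env.observe();print(s["position"],s["time_s"])
im=optics.get_image("wrist");cv2.imwrite("pics/w3.png",im["color"]);W=cloud(im);ok=im["range_z"]>0
m=ok&(np.hypot(W[...,0]-.477,W[...,1]+.04)<.05)&(W[...,2]>.15);z=np.percentile(W[m][:,2],70);Q=W[m&(abs(W[...,2]-z)<.005)];print(z,len(Q),rect(Q))
E
```

```text
[ 0.47801061 -0.04206801  0.17992356] 8.425
0.22868980702193792 16882 ((0.4769894480705261, -0.03311798721551895), (0.09988944232463837, 0.03439725562930107), 0.1777208000421524)
```

View pics/w3.png

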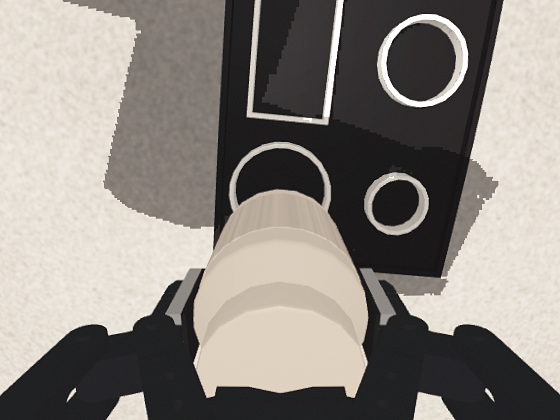

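The large bottle is held upright between the jaws at (280,300), with its ring right behind it at (280,185). Lowering it.

{"name": "play_rows", "arguments": {
  "commands": [
    {"grip":1,"x":0.0005,"y":-0.001,"z":0.03,"rx":0,"ry":0,"rz":0},
    {"grip":1,"x":0,"y":0,"z":0.035,"rx":0,"ry":0,"rz":0},
    {"grip":1,"x":0,"y":0,"z":0.03,"rx":0,"ry":0,"rz":0},
    {"grip":1,"x":0,"y":0,"z":0.015,"rx":0,"ry":0,"rz":0},
    {"grip":1,"x":0,"y":0,"z":0.008,"rx":0,"ry":0,"rz":0},
    {"grip":1,"x":0,"y":0,"z":0.002,"rx":0,"ry":0,"rz":0},
    {"grip":1,"x":0,"y":0,"z":0,"rx":0,"ry":0,"rz":0},
    {"grip":1,"x":0,"y":0,"z":0,"rx":0,"ry":0,"rz":0}
  ]
}}

```text
time_s: 9.48
position: [0.4771, -0.0412, 0.0608]
tool_rot: [[-0.0, 1.0, 0.001], [1.0, 0.0, -0.0], [-0.0, 0.001, -1.0]]
ft_force: [-0.2, 0.7, -1.4]
grip_width: 0.0607
```

{"name": "play_rows", "arguments": {
  "commands": [
    {"grip":1,"x":0,"y":0,"z":0.0015,"rx":0,"ry":0,"rz":0},
    {"grip":1,"x":0,"y":0,"z":0.0015,"rx":0,"ry":0,"rz":0},
    {"grip":1,"x":0,"y":0,"z":0.001,"rx":0,"ry":0,"rz":0},
    {"grip":1,"x":0,"y":0,"z":0,"rx":0,"ry":0,"rz":0},
    {"grip":1,"x":0,"y":0,"z":0,"rx":0,"ry":0,"rz":0}
  ]
}}

```text
time_s: 10.1
position: [0.4768, -0.041, 0.0571]
tool_rot: [[-0.0, 1.0, 0.001], [1.0, 0.0, -0.0], [-0.0, 0.001, -1.0]]
ft_force: [-3.8, 0.7, 8.8]
grip_width: 0.0608
```

Contact on the floor at 8.8 N. Releasing and rising.

{"name": "play_rows", "arguments": {
  "commands": [
    {"grip":-0.7,"x":0,"y":0,"z":0,"rx":0,"ry":0,"rz":0},
    {"grip":-1,"x":0,"y":0,"z":0,"rx":0,"ry":0,"rz":0},
    {"grip":-1,"x":0,"y":0,"z":0,"rx":0,"ry":0,"rz":0},
    {"grip":-1,"x":0,"y":0,"z":0,"rx":0,"ry":0,"rz":0},
    {"grip":-1,"x":0,"y":0,"z":-0.02,"rx":0,"ry":0,"rz":0},
    {"grip":-1,"x":0,"y":0,"z":-0.045,"rx":0,"ry":0,"rz":0},
    {"grip":-1,"x":0,"y":0,"z":-0.05,"rx":0,"ry":0,"rz":0},
    {"grip":-1,"x":0,"y":0,"z":-0.03,"rx":0,"ry":0,"rz":0},
    {"grip":-1,"x":0,"y":0,"z":0,"rx":0,"ry":0,"rz":0}
  ]
}}

```text
time_s: 11.22
position: [0.4775, -0.0413, 0.2032]
tool_rot: [[-0.0, 1.0, 0.004], [1.0, 0.0, -0.002], [-0.002, 0.004, -1.0]]
ft_force: [0.3, 0.9, 0.3]
grip_width: 0.0856
```

{"name": "play_rows", "arguments": {
  "commands": [
    {"grip":-1,"x":-0.03,"y":-0.005,"z":0,"rx":0,"ry":0,"rz":0},
    {"grip":-1,"x":-0.05,"y":-0.007,"z":0,"rx":0,"ry":0,"rz":0},
    {"grip":-1,"x":-0.05,"y":-0.007,"z":0,"rx":0,"ry":0,"rz":0},
    {"grip":-1,"x":-0.045,"y":-0.006,"z":0,"rx":0,"ry":0,"rz":0},
    {"grip":-1,"x":-0.027,"y":-0.003,"z":0,"rx":0,"ry":0,"rz":0},
    {"grip":-1,"x":0,"y":0,"z":0,"rx":0,"ry":0,"rz":0},
    {"grip":-1,"x":0,"y":0,"z":0,"rx":0,"ry":0,"rz":0}
  ]
}}

```text
time_s: 12.1
position: [0.4486, -0.2422, 0.2005]
tool_rot: [[-0.0, 1.0, -0.001], [1.0, 0.0, 0.001], [0.001, -0.001, -1.0]]
ft_force: [0.4, 0.3, 0.1]
grip_width: 0.0852
```

```bash
python3 - <<'E'
from h import *
s=env.observe();print(s["position"],s["time_s"])
im=optics.get_image("top");W=cloud(im);ok=im["range_z"]>0
for n,x,y,r,z in [("L",.477,-.04,.045,.104),("M",.448,-.243,.05,.084)]:
    m=ok&(np.hypot(W[...,0]-x,W[...,1]-y)<r)&(abs(W[...,2]-z)<.006);Q=W[m]
    if len(Q)>20: print(n,len(Q),rect(Q),np.median(Q[:,2]))
im=optics.get_image("wrist");cv2.imwrite("pics/w4.png",im["color"])
E
```

```text
[ 0.44855612 -0.2422252   0.20047828] 12.1
L 249 ((0.4753473699092865, -0.040180742740631104), (0.04517471790313721, 0.04480591416358948), 0.903799295425415) 0.10549041130471526
M 48 ((0.44230228662490845, -0.23268254101276398), (0.034496355801820755, 0.012419376522302628), 27.67902946472168) 0.08428231007928533
```

View pics/w4.png

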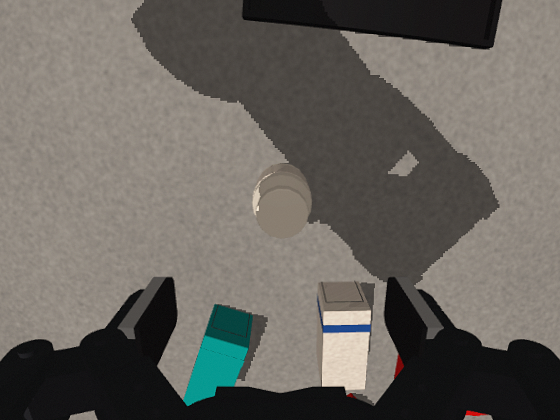

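The large bottle is home: cap top at 0.105 m, centred within 2 mm. The capped medium bottle is at (282,205), centred between the jaws. Descending.

{"name": "play_rows", "arguments": {
  "commands": [
    {"grip":-1,"x":-0.001,"y":0.001,"z":0.03,"rx":0,"ry":0,"rz":0},
    {"grip":-1,"x":0,"y":0,"z":0.045,"rx":0,"ry":0,"rz":0},
    {"grip":-1,"x":0,"y":0,"z":0.045,"rx":0,"ry":0,"rz":0},
    {"grip":-1,"x":0,"y":0,"z":0.028,"rx":0,"ry":0,"rz":0},
    {"grip":-1,"x":0,"y":0,"z":0.009,"rx":0,"ry":0,"rz":0},
    {"grip":-0.3,"x":0,"y":0,"z":0,"rx":0,"ry":0,"rz":0},
    {"grip":0,"x":0,"y":0,"z":0,"rx":0,"ry":0,"rz":0},
    {"grip":1,"x":0,"y":0,"z":0,"rx":0,"ry":0,"rz":0},
    {"grip":1,"x":0,"y":0,"z":0,"rx":0,"ry":0,"rz":0},
    {"grip":1,"x":0,"y":0,"z":0,"rx":0,"ry":0,"rz":0},
    {"grip":1,"x":0,"y":0,"z":0,"rx":0,"ry":0,"rz":0}
  ],
  "squeeze": 30
}}

```text
time_s: 13.58
position: [0.4503, -0.2444, 0.0457]
tool_rot: [[-0.0, 1.0, 0.002], [1.0, 0.0, -0.002], [-0.002, 0.002, -1.0]]
ft_force: [-0.4, 1.2, 6.7]
grip_width: 0.046
```

{"name": "play_rows", "arguments": {
  "commands": [
    {"grip":1,"x":0,"y":0,"z":-0.01,"rx":0,"ry":0,"rz":0},
    {"grip":1,"x":0,"y":0,"z":-0.03,"rx":0,"ry":0,"rz":0},
    {"grip":1,"x":0,"y":0,"z":-0.045,"rx":0,"ry":0,"rz":0},
    {"grip":1,"x":0,"y":0,"z":-0.04,"rx":0,"ry":0,"rz":0},
    {"grip":1,"x":0,"y":0,"z":-0.025,"rx":0,"ry":0,"rz":0},
    {"grip":1,"x":0,"y":0,"z":0,"rx":0,"ry":0,"rz":0},
    {"grip":1,"x":0,"y":0,"z":0,"rx":0,"ry":0,"rz":0}
  ]
}}

```text
time_s: 14.45
position: [0.4494, -0.2438, 0.1936]
tool_rot: [[0.0, 1.0, -0.001], [1.0, -0.0, 0.001], [0.001, -0.001, -1.0]]
ft_force: [0.6, 0.6, -1.9]
grip_width: 0.0458
```

{"name": "play_rows", "arguments": {
  "commands": [
    {"grip":1,"x":0.02,"y":0.009,"z":0,"rx":0,"ry":0,"rz":0},
    {"grip":1,"x":0.045,"y":0.0202,"z":0,"rx":0,"ry":0,"rz":0},
    {"grip":1,"x":0.05,"y":0.0225,"z":0,"rx":0,"ry":0,"rz":0},
    {"grip":1,"x":0.05,"y":0.0225,"z":0,"rx":0,"ry":0,"rz":0},
    {"grip":1,"x":0.05,"y":0.0225,"z":0,"rx":0,"ry":0,"rz":0},
    {"grip":1,"x":0.05,"y":0.0225,"z":0,"rx":0,"ry":0,"rz":0},
    {"grip":1,"x":0.03,"y":0.0135,"z":0,"rx":0,"ry":0,"rz":0},
    {"grip":1,"x":0.0115,"y":0.0049,"z":0,"rx":0,"ry":0,"rz":0},
    {"grip":1,"x":0,"y":0,"z":0,"rx":0,"ry":0,"rz":0},
    {"grip":1,"x":0,"y":0,"z":0,"rx":0,"ry":0,"rz":0}
  ]
}}

```text
time_s: 15.7
position: [0.587, 0.0613, 0.194]
tool_rot: [[0.001, 1.0, -0.001], [1.0, -0.001, -0.0], [-0.0, -0.001, -1.0]]
ft_force: [-0.3, -0.2, -0.9]
grip_width: 0.046
```

```bash
python3 - <<'E'
from h import *
s=env.observe();print(s["position"],s["time_s"])
im=optics.get_image("wrist");cv2.imwrite("pics/w5.png",im["color"])
E
```

```text
[0.58699552 0.06128988 0.1940474 ] 15.7
```

View pics/w5.png

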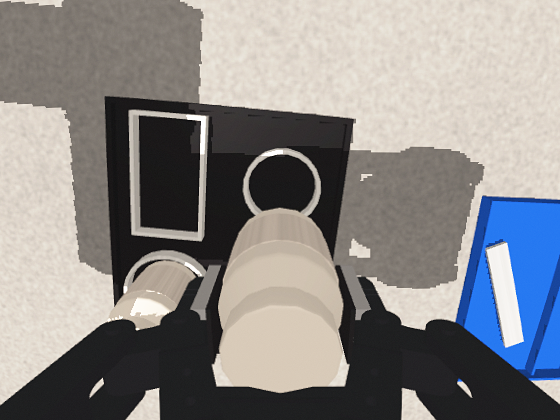

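The medium bottle is held over its ring, which shows at (282,185). Lowering.

{"name": "play_rows", "arguments": {
  "commands": [
    {"grip":1,"x":0.0015,"y":0,"z":0.03,"rx":0,"ry":0,"rz":0},
    {"grip":1,"x":0,"y":0,"z":0.04,"rx":0,"ry":0,"rz":0},
    {"grip":1,"x":0,"y":0,"z":0.04,"rx":0,"ry":0,"rz":0},
    {"grip":1,"x":0,"y":0,"z":0.018,"rx":0,"ry":0,"rz":0},
    {"grip":1,"x":0,"y":0,"z":0.01,"rx":0,"ry":0,"rz":0},
    {"grip":1,"x":0,"y":0,"z":0.002,"rx":0,"ry":0,"rz":0},
    {"grip":1,"x":0,"y":0,"z":0,"rx":0,"ry":0,"rz":0},
    {"grip":1,"x":0,"y":0,"z":0,"rx":0,"ry":0,"rz":0}
  ]
}}

```text
time_s: 16.75
position: [0.5877, 0.0638, 0.0551]
tool_rot: [[0.0, 1.0, 0.001], [1.0, -0.0, -0.0], [-0.0, 0.001, -1.0]]
ft_force: [0.4, -0.5, -0.5]
grip_width: 0.0456
```

{"name": "play_rows", "arguments": {
  "commands": [
    {"grip":1,"x":0,"y":0,"z":0.002,"rx":0,"ry":0,"rz":0},
    {"grip":1,"x":0,"y":0,"z":0.0015,"rx":0,"ry":0,"rz":0},
    {"grip":1,"x":0,"y":0,"z":0.0015,"rx":0,"ry":0,"rz":0},
    {"grip":1,"x":0,"y":0,"z":0,"rx":0,"ry":0,"rz":0},
    {"grip":1,"x":0,"y":0,"z":0,"rx":0,"ry":0,"rz":0}
  ]
}}

```text
time_s: 17.38
position: [0.5874, 0.064, 0.0507]
tool_rot: [[-0.0, 1.0, 0.001], [1.0, 0.0, -0.0], [-0.0, 0.001, -1.0]]
ft_force: [-4.7, -0.1, 12.0]
grip_width: 0.0458
```

{"name": "play_rows", "arguments": {
  "commands": [
    {"grip":-0.5,"x":0,"y":0,"z":0,"rx":0,"ry":0,"rz":0},
    {"grip":-0.8,"x":0,"y":0,"z":0,"rx":0,"ry":0,"rz":0},
    {"grip":-0.8,"x":0,"y":0,"z":0,"rx":0,"ry":0,"rz":0},
    {"grip":-0.8,"x":0,"y":0,"z":0,"rx":0,"ry":0,"rz":0},
    {"grip":-0.8,"x":0,"y":0,"z":-0.02,"rx":0,"ry":0,"rz":0},
    {"grip":-0.8,"x":0,"y":0,"z":-0.045,"rx":0,"ry":0,"rz":0},
    {"grip":-0.8,"x":0,"y":0,"z":-0.05,"rx":0,"ry":0,"rz":0},
    {"grip":-0.8,"x":0,"y":0,"z":-0.03,"rx":0,"ry":0,"rz":0},
    {"grip":-0.8,"x":0,"y":0,"z":0,"rx":0,"ry":0,"rz":0}
  ]
}}

```text
time_s: 18.5
position: [0.5881, 0.0639, 0.1966]
tool_rot: [[-0.0, 1.0, 0.005], [1.0, 0.0, -0.0], [-0.0, 0.005, -1.0]]
ft_force: [0.1, -0.3, -0.9]
grip_width: 0.0769
```

{"name": "play_rows", "arguments": {
  "commands": [
    {"grip":-0.6,"x":0.025,"y":-0.0176,"z":0,"rx":0,"ry":0,"rz":0},
    {"grip":-0.6,"x":0.045,"y":-0.0318,"z":0,"rx":0,"ry":0,"rz":0},
    {"grip":-0.6,"x":0.05,"y":-0.0353,"z":0,"rx":0,"ry":0,"rz":0},
    {"grip":-0.6,"x":0.045,"y":-0.0318,"z":0,"rx":0,"ry":0,"rz":0},
    {"grip":-0.6,"x":0.0235,"y":-0.0165,"z":0,"rx":0,"ry":0,"rz":0},
    {"grip":-0.6,"x":0,"y":0,"z":0,"rx":0,"ry":0,"rz":0},
    {"grip":-0.6,"x":0,"y":0,"z":0,"rx":0,"ry":0,"rz":0}
  ]
}}

```text
time_s: 19.38
position: [0.4547, 0.2518, 0.1936]
tool_rot: [[0.0, 1.0, -0.001], [1.0, -0.0, -0.001], [-0.001, -0.001, -1.0]]
ft_force: [0.3, -0.5, 0.9]
grip_width: 0.0683
```

```bash
python3 - <<'E'
from h import *
s=env.observe();print(s["position"],s["time_s"])
im=optics.get_image("top");W=cloud(im);ok=im["range_z"]>0
for n,x,y,r,z in [("L",.477,-.04,.045,.104),("M",.587,.064,.04,.088)]:
    m=ok&(np.hypot(W[...,0]-x,W[...,1]-y)<r)&(abs(W[...,2]-z)<.006);Q=W[m]
    if len(Q)>20: print(n,len(Q),rect(Q),np.median(Q[:,2]))
im=optics.get_image("wrist");cv2.imwrite("pics/w6.png",im["color"]);W=cloud(im);ok=im["range_z"]>0
m=ok&(np.hypot(W[...,0]-.455,W[...,1]-.2525)<.035)&(abs(W[...,2]-.068)<.006);Q=W[m];print("S",len(Q),rect(Q),np.median(Q[:,2]))
E
```

```text
[0.45466559 0.2517928  0.19357831] 19.375
L 250 ((0.4751535654067993, -0.04017464816570282), (0.04491762816905975, 0.04487716779112816), 0.4751916229724884) 0.10555752918387273
M 148 ((0.5853437781333923, 0.06489963829517365), (0.03514061123132706, 0.036234866827726364), 61.04426956176758) 0.0894790651713181
S 1028 ((0.4555709958076477, 0.25276678800582886), (0.026247363537549973, 0.026271771639585495), 51.68151092529297) 0.06836135746832184
```

View pics/w6.png

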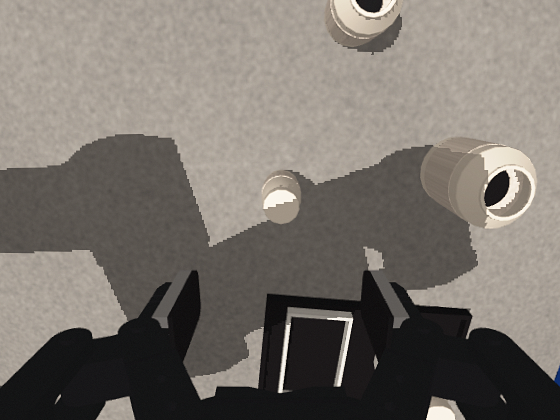

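The medium bottle is home (top 0.0895 m, centred). The small capped bottle is at (282,198), centred between the jaws. The open ones at (365,20) and (485,185) are well clear.

{"name": "play_rows", "arguments": {
  "commands": [
    {"grip":-0.6,"x":0.001,"y":0.001,"z":0.03,"rx":0,"ry":0,"rz":0},
    {"grip":-0.6,"x":0,"y":0,"z":0.045,"rx":0,"ry":0,"rz":0},
    {"grip":-0.6,"x":0,"y":0,"z":0.045,"rx":0,"ry":0,"rz":0},
    {"grip":-0.6,"x":0,"y":0,"z":0.03,"rx":0,"ry":0,"rz":0},
    {"grip":-0.6,"x":0,"y":0,"z":0.011,"rx":0,"ry":0,"rz":0},
    {"grip":-0.2,"x":0,"y":0,"z":0,"rx":0,"ry":0,"rz":0},
    {"grip":0.1,"x":0,"y":0,"z":0,"rx":0,"ry":0,"rz":0},
    {"grip":1,"x":0,"y":0,"z":0,"rx":0,"ry":0,"rz":0},
    {"grip":1,"x":0,"y":0,"z":0,"rx":0,"ry":0,"rz":0},
    {"grip":1,"x":0,"y":0,"z":0,"rx":0,"ry":0,"rz":0},
    {"grip":1,"x":0,"y":0,"z":0,"rx":0,"ry":0,"rz":0}
  ],
  "squeeze": 25
}}

```text
time_s: 20.85
position: [0.456, 0.2535, 0.0346]
tool_rot: [[-0.0, 1.0, 0.002], [1.0, 0.0, 0.0], [0.0, 0.002, -1.0]]
ft_force: [0.0, -0.9, 8.3]
grip_width: 0.0309
```

{"name": "play_rows", "arguments": {
  "commands": [
    {"grip":1,"x":0,"y":0,"z":-0.01,"rx":0,"ry":0,"rz":0},
    {"grip":1,"x":0,"y":0,"z":-0.03,"rx":0,"ry":0,"rz":0},
    {"grip":1,"x":0,"y":0,"z":-0.05,"rx":0,"ry":0,"rz":0},
    {"grip":1,"x":0,"y":0,"z":-0.045,"rx":0,"ry":0,"rz":0},
    {"grip":1,"x":0,"y":0,"z":-0.025,"rx":0,"ry":0,"rz":0},
    {"grip":1,"x":0,"y":0,"z":0,"rx":0,"ry":0,"rz":0},
    {"grip":1,"x":0,"y":0,"z":0,"rx":0,"ry":0,"rz":0}
  ]
}}

```text
time_s: 21.72
position: [0.4548, 0.2532, 0.1925]
tool_rot: [[-0.0, 1.0, -0.002], [1.0, 0.0, -0.0], [-0.0, -0.002, -1.0]]
ft_force: [0.9, -0.4, -2.0]
grip_width: 0.0311
```

{"name": "play_rows", "arguments": {
  "commands": [
    {"grip":1,"x":-0.02,"y":0.008,"z":0,"rx":0,"ry":0,"rz":0},
    {"grip":1,"x":-0.045,"y":0.0181,"z":0,"rx":0,"ry":0,"rz":0},
    {"grip":1,"x":-0.05,"y":0.0201,"z":0,"rx":0,"ry":0,"rz":0},
    {"grip":1,"x":-0.05,"y":0.0201,"z":0,"rx":0,"ry":0,"rz":0},
    {"grip":1,"x":-0.05,"y":0.0201,"z":0,"rx":0,"ry":0,"rz":0},
    {"grip":1,"x":-0.05,"y":0.0201,"z":0,"rx":0,"ry":0,"rz":0},
    {"grip":1,"x":-0.027,"y":0.0109,"z":0,"rx":0,"ry":0,"rz":0},
    {"grip":1,"x":-0.0102,"y":0.0041,"z":0,"rx":0,"ry":0,"rz":0},
    {"grip":1,"x":0,"y":0,"z":0,"rx":0,"ry":0,"rz":0},
    {"grip":1,"x":0,"y":0,"z":0,"rx":0,"ry":0,"rz":0}
  ]
}}

```text
time_s: 22.98
position: [0.5764, -0.0475, 0.1931]
tool_rot: [[-0.001, 1.0, -0.001], [1.0, 0.001, 0.0], [0.0, -0.001, -1.0]]
ft_force: [0.4, -0.2, -0.4]
grip_width: 0.0311
```

```bash
python3 - <<'E'
from h import *
s=env.observe();print(s["position"],s["time_s"])
im=optics.get_image("wrist");cv2.imwrite("pics/w7.png",im["color"])
E
```

```text
[ 0.57642399 -0.0475161   0.19314753] 22.975
```

View pics/w7.png

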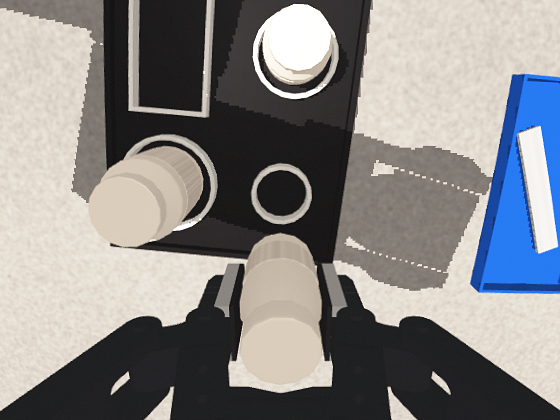

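The small bottle is held upright over its ring at (281,193). The large bottle at (150,195) and the medium at (297,45) both stand in their rings. Lowering.

{"name": "play_rows", "arguments": {
  "commands": [
    {"grip":1,"x":-0.0012,"y":0,"z":0.03,"rx":0,"ry":0,"rz":0},
    {"grip":1,"x":0,"y":0,"z":0.04,"rx":0,"ry":0,"rz":0},
    {"grip":1,"x":0,"y":0,"z":0.04,"rx":0,"ry":0,"rz":0},
    {"grip":1,"x":0,"y":0,"z":0.026,"rx":0,"ry":0,"rz":0},
    {"grip":1,"x":0,"y":0,"z":0.012,"rx":0,"ry":0,"rz":0},
    {"grip":1,"x":0,"y":0,"z":0.003,"rx":0,"ry":0,"rz":0},
    {"grip":1,"x":0,"y":0,"z":0,"rx":0,"ry":0,"rz":0},
    {"grip":1,"x":0,"y":0,"z":0,"rx":0,"ry":0,"rz":0}
  ]
}}

```text
time_s: 24.02
position: [0.5773, -0.05, 0.0433]
tool_rot: [[-0.0, 1.0, 0.002], [1.0, 0.0, -0.0], [-0.0, 0.002, -1.0]]
ft_force: [-0.5, -0.1, -1.0]
grip_width: 0.0308
```

{"name": "play_rows", "arguments": {
  "commands": [
    {"grip":1,"x":0,"y":0,"z":0.002,"rx":0,"ry":0,"rz":0},
    {"grip":1,"x":0,"y":0,"z":0.0015,"rx":0,"ry":0,"rz":0},
    {"grip":1,"x":0,"y":0,"z":0.0013,"rx":0,"ry":0,"rz":0},
    {"grip":1,"x":0,"y":0,"z":0,"rx":0,"ry":0,"rz":0},
    {"grip":1,"x":0,"y":0,"z":0,"rx":0,"ry":0,"rz":0}
  ]
}}

```text
time_s: 24.65
position: [0.577, -0.0501, 0.0395]
tool_rot: [[-0.0, 1.0, 0.001], [1.0, 0.0, -0.001], [-0.001, 0.001, -1.0]]
ft_force: [-5.8, 1.3, 17.3]
grip_width: 0.0315
```

{"name": "play_rows", "arguments": {
  "commands": [
    {"grip":0.1,"x":0,"y":0,"z":0,"rx":0,"ry":0,"rz":0},
    {"grip":-0.3,"x":0,"y":0,"z":0,"rx":0,"ry":0,"rz":0},
    {"grip":-0.3,"x":0,"y":0,"z":0,"rx":0,"ry":0,"rz":0},
    {"grip":-0.3,"x":0,"y":0,"z":0,"rx":0,"ry":0,"rz":0},
    {"grip":-0.3,"x":0,"y":0,"z":-0.02,"rx":0,"ry":0,"rz":0},
    {"grip":-0.3,"x":0,"y":0,"z":-0.045,"rx":0,"ry":0,"rz":0},
    {"grip":-0.3,"x":0,"y":0,"z":-0.05,"rx":0,"ry":0,"rz":0},
    {"grip":-0.3,"x":0,"y":0,"z":-0.04,"rx":0,"ry":0,"rz":0},
    {"grip":-0.3,"x":0,"y":0,"z":0,"rx":0,"ry":0,"rz":0}
  ]
}}

```text
time_s: 25.78
position: [0.5779, -0.0502, 0.1955]
tool_rot: [[-0.0, 1.0, 0.006], [1.0, 0.0, -0.002], [-0.002, 0.006, -1.0]]
ft_force: [-1.0, 0.5, 0.3]
grip_width: 0.0555
```

{"name": "play_rows", "arguments": {
  "commands": [
    {"grip":-0.5,"x":-0.025,"y":-0.0053,"z":0,"rx":0,"ry":0,"rz":0},
    {"grip":-0.6,"x":-0.045,"y":-0.0095,"z":0,"rx":0,"ry":0,"rz":0},
    {"grip":-0.6,"x":-0.05,"y":-0.0105,"z":0,"rx":0,"ry":0,"rz":0},
    {"grip":-0.6,"x":-0.05,"y":-0.0105,"z":0,"rx":0,"ry":0,"rz":0},
    {"grip":-0.6,"x":-0.05,"y":-0.0105,"z":0,"rx":0,"ry":0,"rz":0},
    {"grip":-0.6,"x":-0.05,"y":-0.0105,"z":0,"rx":0,"ry":0,"rz":0},
    {"grip":-0.6,"x":-0.04,"y":-0.0084,"z":0,"rx":0,"ry":0,"rz":0},
    {"grip":-0.6,"x":-0.024,"y":-0.0051,"z":0,"rx":0,"ry":0,"rz":0},
    {"grip":-0.6,"x":0,"y":0,"z":0,"rx":0,"ry":0,"rz":0},
    {"grip":-0.6,"x":0,"y":0,"z":0,"rx":0,"ry":0,"rz":0}
  ]
}}

```text
time_s: 27.02
position: [0.5069, -0.3827, 0.1922]
tool_rot: [[-0.001, 1.0, -0.0], [1.0, 0.001, 0.001], [0.001, -0.0, -1.0]]
ft_force: [-0.2, 0.0, 0.3]
grip_width: 0.0682
```

```bash
python3 - <<'E'
from h import *
s=env.observe();print(s["position"],s["time_s"],s["q"])
im=optics.get_image("top");cv2.imwrite("pics/t8.png",im["color"]);W=cloud(im);ok=im["range_z"]>0
for n,x,y,r,z in [("L",.477,-.04,.045,.104),("M",.587,.064,.04,.088),("S",.576,-.049,.03,.072)]:
    m=ok&(np.hypot(W[...,0]-x,W[...,1]-y)<r)&(abs(W[...,2]-z)<.006);Q=W[m]
    if len(Q)>20: print(n,len(Q),rect(Q),np.median(Q[:,2]))
im=optics.get_image("wrist");cv2.imwrite("pics/w8.png",im["color"]);W=cloud(im);ok=im["range_z"]>0
m=ok&(np.hypot(W[...,0]-.5075,W[...,1]+.384)<.055)&(abs(W[...,2]-.055)<.006);Q=W[m];print("C",len(Q),rect(Q),np.median(Q[:,2]))
E
```

```text
[ 0.50691595 -0.38272472  0.19218922] 27.025 [-4.77210686e+01  3.26263586e+01  6.46769839e+01  1.94040383e-02
  8.27553851e+01 -4.77823410e+01]
L 71 ((0.48967936635017395, -0.03781770169734955), (0.016589056700468063, 0.04227293282747269), 8.382695198059082) 0.10586836294060431
M 140 ((0.5856384038925171, 0.06441870331764221), (0.03630760684609413, 0.03506191074848175), 70.82487487792969) 0.08916348260805251
S 75 ((0.5754919052124023, -0.05020387843251228), (0.02540351264178753, 0.024449680000543594), 0.2821705937385559) 0.07412119076464174
C 6093 ((0.5081180930137634, -0.38469842076301575), (0.042110148817300797, 0.08849649131298065), 1.1720879077911377) 0.05552252816139419
```

View pics/w8.png

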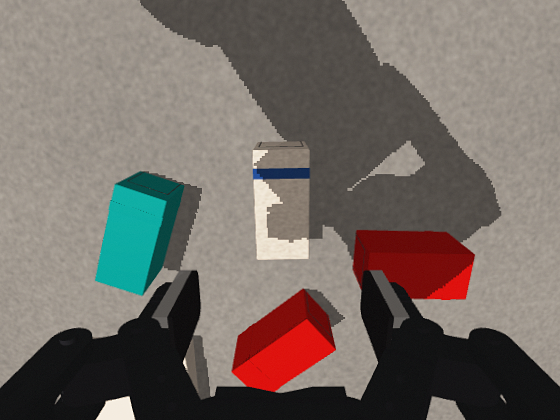

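The small bottle is home (top 0.074 m). The wrist view shows the white carton with the blue band at (282,205), between the jaws; the turquoise (140,235) and red (415,265), (285,340) ones are clear. Descending.

{"name": "play_rows", "arguments": {
  "commands": [
    {"grip":-0.6,"x":-0.0018,"y":0.001,"z":0.03,"rx":0,"ry":0,"rz":-0.01},
    {"grip":-0.6,"x":0,"y":0,"z":0.045,"rx":0,"ry":0,"rz":0},
    {"grip":-0.6,"x":0,"y":0,"z":0.045,"rx":0,"ry":0,"rz":0},
    {"grip":-0.6,"x":0,"y":0,"z":0.028,"rx":0,"ry":0,"rz":0},
    {"grip":-0.6,"x":0,"y":0,"z":0.01,"rx":0,"ry":0,"rz":0},
    {"grip":-0.3,"x":0,"y":0,"z":0,"rx":0,"ry":0,"rz":0},
    {"grip":-0.1,"x":0,"y":0,"z":0,"rx":0,"ry":0,"rz":0},
    {"grip":1,"x":0,"y":0,"z":0,"rx":0,"ry":0,"rz":0},
    {"grip":1,"x":0,"y":0,"z":0,"rx":0,"ry":0,"rz":0},
    {"grip":1,"x":0,"y":0,"z":0,"rx":0,"ry":0,"rz":0},
    {"grip":1,"x":0,"y":0,"z":0,"rx":0,"ry":0,"rz":0}
  ],
  "squeeze": 30
}}

```text
time_s: 28.5
position: [0.5081, -0.3862, 0.0361]
tool_rot: [[-0.01, 1.0, 0.002], [1.0, 0.01, -0.002], [-0.002, 0.002, -1.0]]
ft_force: [-0.1, 0.3, 6.6]
grip_width: 0.0416
```

{"name": "play_rows", "arguments": {
  "commands": [
    {"grip":1,"x":0,"y":0,"z":-0.01,"rx":0,"ry":0,"rz":0},
    {"grip":1,"x":0,"y":0,"z":-0.03,"rx":0,"ry":0,"rz":0},
    {"grip":1,"x":0,"y":0,"z":-0.05,"rx":0,"ry":0,"rz":0},
    {"grip":1,"x":0,"y":0,"z":-0.05,"rx":0,"ry":0,"rz":0},
    {"grip":1,"x":0,"y":0,"z":-0.025,"rx":0,"ry":0,"rz":0},
    {"grip":1,"x":0,"y":0,"z":0,"rx":0,"ry":0,"rz":0},
    {"grip":1,"x":0,"y":0,"z":0,"rx":0,"ry":0,"rz":0}
  ]
}}

```text
time_s: 29.38
position: [0.5071, -0.3854, 0.1981]
tool_rot: [[-0.01, 1.0, -0.002], [1.0, 0.01, 0.002], [0.002, -0.002, -1.0]]
ft_force: [0.3, -0.5, -1.8]
grip_width: 0.0417
```

{"name": "play_rows", "arguments": {
  "commands": [
    {"grip":1,"x":0.02,"y":-0.0014,"z":0,"rx":0,"ry":0,"rz":0},
    {"grip":1,"x":0.045,"y":-0.0014,"z":0,"rx":0,"ry":0,"rz":0},
    {"grip":1,"x":0.05,"y":-0.0014,"z":0,"rx":0,"ry":0,"rz":0},
    {"grip":1,"x":0.05,"y":-0.0014,"z":0,"rx":0,"ry":0,"rz":0},
    {"grip":1,"x":0.05,"y":-0.0014,"z":0,"rx":0,"ry":0,"rz":0},
    {"grip":1,"x":0.05,"y":-0.0014,"z":0,"rx":0,"ry":0,"rz":0},
    {"grip":1,"x":0.05,"y":-0.0014,"z":0,"rx":0,"ry":0,"rz":0},
    {"grip":1,"x":0.05,"y":-0.0014,"z":0,"rx":0,"ry":0,"rz":0},
    {"grip":1,"x":0.05,"y":-0.0014,"z":0,"rx":0,"ry":0,"rz":0},
    {"grip":1,"x":0.03,"y":-0.0014,"z":0,"rx":0,"ry":0,"rz":0},
    {"grip":1,"x":0.0129,"y":0,"z":0,"rx":0,"ry":0,"rz":0.053},
    {"grip":1,"x":0,"y":0,"z":0,"rx":0,"ry":0,"rz":0.053}
  ]
}}

```text
time_s: 30.88
position: [0.4882, 0.073, 0.198]
tool_rot: [[0.096, 0.995, -0.003], [0.995, -0.096, 0.0], [0.0, -0.003, -1.0]]
ft_force: [-0.4, -0.2, -1.2]
grip_width: 0.0414
```

{"name": "play_rows", "arguments": {
  "commands": [
    {"grip":1,"x":0,"y":0,"z":0,"rx":0,"ry":0,"rz":0},
    {"grip":1,"x":0,"y":0,"z":0,"rx":0,"ry":0,"rz":0}
  ]
}}

```text
time_s: 31.12
position: [0.4887, 0.0718, 0.1988]
tool_rot: [[0.095, 0.995, -0.002], [0.995, -0.095, 0.0], [-0.0, -0.002, -1.0]]
ft_force: [-0.2, 0.5, -0.5]
grip_width: 0.0415
```

```bash
python3 - <<'E'
from h import *
s=env.observe();print(s["position"],s["time_s"],s["tool_rot"].round(4))
im=optics.get_image("wrist");cv2.imwrite("pics/w9.png",im["color"])
E
```

```text
[0.48873476 0.07179048 0.19883425] 31.125 [[ 9.520e-02  9.955e-01 -1.500e-03]
 [ 9.955e-01 -9.520e-02  1.000e-04]
 [-0.000e+00 -1.500e-03 -1.000e+00]]
```

View pics/w9.png

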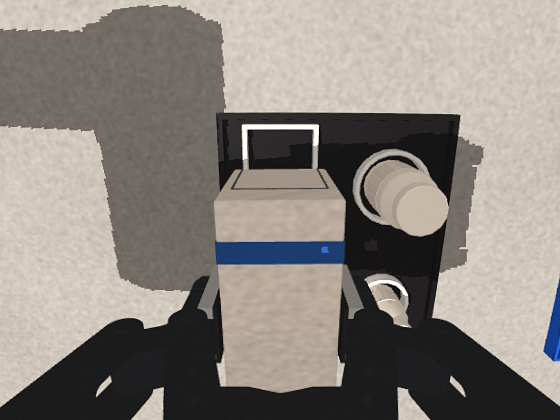

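The carton is held level and parallel to the frame, whose far end shows at (280,140). Lowering.

{"name": "play_rows", "arguments": {
  "commands": [
    {"grip":1,"x":0.0005,"y":0,"z":0.03,"rx":0,"ry":0,"rz":0},
    {"grip":1,"x":0,"y":0,"z":0.042,"rx":0,"ry":0,"rz":0},
    {"grip":1,"x":0,"y":0,"z":0.04,"rx":0,"ry":0,"rz":0},
    {"grip":1,"x":0,"y":0,"z":0.027,"rx":0,"ry":0,"rz":0},
    {"grip":1,"x":0,"y":0,"z":0.012,"rx":0,"ry":0,"rz":0},
    {"grip":1,"x":0,"y":0,"z":0.003,"rx":0,"ry":0,"rz":0},
    {"grip":1,"x":0,"y":0,"z":0,"rx":0,"ry":0,"rz":0},
    {"grip":1,"x":0,"y":0,"z":0,"rx":0,"ry":0,"rz":0}
  ]
}}

```text
time_s: 32.17
position: [0.4895, 0.0724, 0.0464]
tool_rot: [[0.096, 0.995, 0.002], [0.995, -0.096, -0.0], [0.0, 0.002, -1.0]]
ft_force: [0.1, 0.1, -0.3]
grip_width: 0.0417
```

{"name": "play_rows", "arguments": {
  "commands": [
    {"grip":1,"x":0,"y":0,"z":0.002,"rx":0,"ry":0,"rz":0},
    {"grip":1,"x":0,"y":0,"z":0.002,"rx":0,"ry":0,"rz":0},
    {"grip":1,"x":0,"y":0,"z":0.0015,"rx":0,"ry":0,"rz":0},
    {"grip":1,"x":0,"y":0,"z":0,"rx":0,"ry":0,"rz":0},
    {"grip":1,"x":0,"y":0,"z":0,"rx":0,"ry":0,"rz":0}
  ]
}}

```text
time_s: 32.8
position: [0.4891, 0.0725, 0.041]
tool_rot: [[0.096, 0.995, 0.001], [0.995, -0.096, -0.0], [-0.0, 0.001, -1.0]]
ft_force: [-3.9, -0.4, 13.4]
grip_width: 0.0421
```

{"name": "play_rows", "arguments": {
  "commands": [
    {"grip":-0.1,"x":0,"y":0,"z":0,"rx":0,"ry":0,"rz":0},
    {"grip":-0.5,"x":0,"y":0,"z":0,"rx":0,"ry":0,"rz":0},
    {"grip":-0.5,"x":0,"y":0,"z":0,"rx":0,"ry":0,"rz":0},
    {"grip":-0.5,"x":0,"y":0,"z":0,"rx":0,"ry":0,"rz":0},
    {"grip":-0.5,"x":0,"y":0,"z":-0.02,"rx":0,"ry":0,"rz":0},
    {"grip":-0.5,"x":0,"y":0,"z":-0.045,"rx":0,"ry":0,"rz":0},
    {"grip":-0.5,"x":0,"y":0,"z":-0.05,"rx":0,"ry":0,"rz":0},
    {"grip":-0.5,"x":0,"y":0,"z":-0.05,"rx":0,"ry":0,"rz":0},
    {"grip":-0.5,"x":0,"y":0,"z":-0.04,"rx":0,"ry":0,"rz":0},
    {"grip":-0.5,"x":-0.04,"y":-0.02,"z":0,"rx":0,"ry":0,"rz":0},
    {"grip":-0.5,"x":-0.03,"y":-0.02,"z":0,"rx":0,"ry":0,"rz":0},
    {"grip":-0.5,"x":0,"y":0,"z":0,"rx":0,"ry":0,"rz":0}
  ]
}}

```text
time_s: 34.3
position: [0.4415, 0.0055, 0.2452]
tool_rot: [[0.098, 0.995, -0.0], [0.995, -0.098, -0.0], [-0.0, -0.0, -1.0]]
ft_force: [1.1, -0.3, 0.5]
grip_width: 0.0642
```

```bash
python3 - <<'E'
from h import *
s=env.observe();print(s["position"],s["time_s"])
for cam in ["wrist","top","scene"]:
    im=optics.get_image(cam);cv2.imwrite(f"pics/{cam}F.png",im["color"]);W=cloud(im);ok=im["range_z"]>0
    for n,x,y,r,z in [("L",.477,-.04,.045,.104),("M",.587,.064,.04,.088),("S",.576,-.049,.03,.072),("C",.4885,.074,.055,.059),("OL",.611,.2657,.04,.086),("OM",.512,.393,.04,.072)]:
        m=ok&(np.hypot(W[...,0]-x,W[...,1]-y)<r)&(abs(W[...,2]-z)<.006);Q=W[m]
        if len(Q)>20: print(cam,n,len(Q),np.round(np.hstack([np.ravel(q) for q in rect(Q)]),4),np.median(Q[:,2]).round(4))
a=cv2.imread("pics/sceneF.png")[180:300,150:500]
cv2.imwrite("pics/F.png",cv2.resize(a,None,fx=2.2,fy=2.2,interpolation=2))
E
```

```text
[0.44150577 0.00554474 0.24518953] 34.3
wrist L 2587 [ 4.76600e-01 -3.92000e-02  4.72000e-02  4.67000e-02  8.31011e+01] 0.1055
wrist M 1960 [5.86600e-01 6.49000e-02 3.72000e-02 3.74000e-02 4.05829e+01] 0.0893
wrist S 691 [ 5.76300e-01 -5.05000e-02  2.58000e-02  2.56000e-02  4.88107e+01] 0.0733
wrist C 5415 [4.89300e-01 7.40000e-02 8.81000e-02 4.32000e-02 8.50341e+01] 0.0604
top M 149 [5.85200e-01 6.54000e-02 3.54000e-02 3.58000e-02 6.60021e+01] 0.0892
top S 73 [ 5.75700e-01 -5.03000e-02  2.44000e-02  2.46000e-02  8.89461e+01] 0.0732
top OL 128 [0.6106 0.2647 0.0496 0.0521 1.0504] 0.0836
top OM 79 [5.14500e-01 3.92900e-01 3.58000e-02 3.87000e-02 4.86333e+01] 0.0707
scene L 167 [ 0.4804 -0.0387  0.0469  0.0457 21.2249] 0.1031
scene M 144 [ 0.5906  0.0658  0.0377  0.0363 18.5061] 0.0873
scene S 65 [ 5.79100e-01 -4.94000e-02  2.52000e-02  2.50000e-02  4.87684e+01] 0.0711
scene C 371 [4.91800e-01 7.45000e-02 8.86000e-02 4.66000e-02 8.37454e+01] 0.0582
scene OL 113 [ 0.6145  0.2671  0.0425  0.0408 21.4205] 0.0832
scene OM 79 [0.5155 0.3923 0.0321 0.0343 3.7435] 0.0696
```

View pics/F.png

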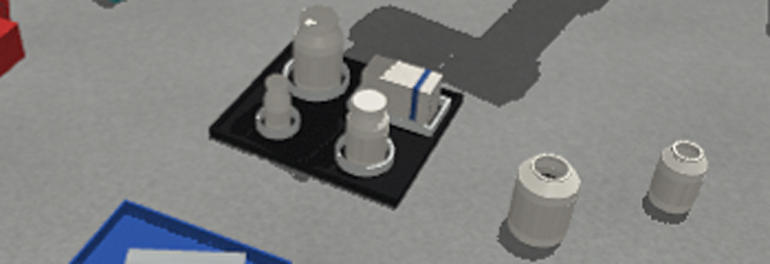

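View pics/wristF.png

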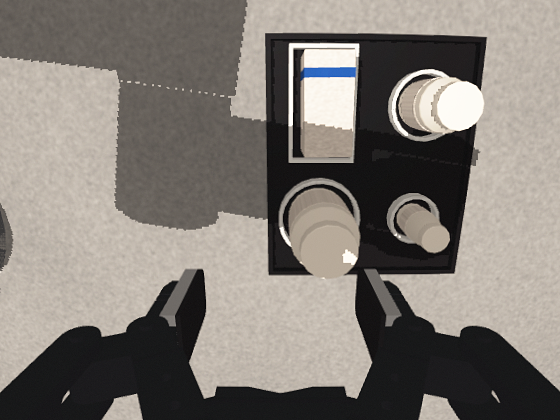

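The pictures show all three capped bottles standing in their own rings and the carton flat in the frame. Each top height is within about 1.5 mm of nominal, and the open bottles haven't moved. The gripper is clear, so I'm handing the job in.

```bash
python3 -c "
from rig import order
print(order.close_job())"
```

```text
the job is handed in; nothing more can be done
None
```

The order is in the tray, and I handed the job in at about 34.5 s of the 120 s allowed. The large, medium and small capped bottles stand in their own rings, and the blue-banded carton lies flat and lengthways in the frame.

- **Placing:** each item was lowered until it touched the tray floor, then released. Contact readings were 9–17 N.
- **Final positions:** the wrist camera shows every item within about 2 mm of its holder's centre. Top heights are 0.1055, 0.0893, 0.0733 and 0.0604 m, against the expected 0.104, 0.088, 0.072 and 0.059 m. The carton is within 1° of the frame's direction.
- **Left alone:** the two open bottles are where they were, to within about 3 mm of measurement error. I never reached for the red and turquoise cartons, but I did not re-measure them at the end.
- **Disagreements:** the scene camera reads about 3 mm farther in x and 2 mm lower than the other two, which agreed with each other, so I used those. At the last check the arm hid the large bottle and the carton from the top camera; the wrist and scene views confirmed both.

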